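# Show the photometer's glass standard to the inspection camera

## Robot

A 6-joint arm with a two-finger parallel gripper is mounted at the origin on the work surface. World frame = base frame: x ahead of the robot, y to its left, z up, the work surface at z = 0. Lengths are in m, angles in rad, forces in N, time in s.
With the tool pointing down it reaches from about 0.35 to 0.775 m from the base axis. Payload 7.3 kg.
Tool frame: the origin (TCP) lies midway between the tips of the shut fingers; the grasp point (between the pads) lies grasp_offset behind it (grasp_offset is the distance from the TCP to the grasp point, in m); z points along the fingers, y is the line along which they close (so a half turn about z gives the same grasp; the last joint's range is limited). The gripper opens to 92 mm and grips with 3 to 60 N. Pads are 19 mm wide; open, the fingers measure 130 mm over their backs; the gripper's body (75 mm by 190 mm) begins 47 mm behind the grasp point.
Start: joints at [-1.263, 0.342, 1.524, -0, 1.275, -0.146], TCP at [0.23, -0.472, 0.227] pointing down, gripper open.
Joint ranges: [-2.53, 2.53], [-0.77, 2.02], [0.04, 2.7], [-1, 4.14], [0.28, 2.66], [-3.11, 3.11]. Speed limits (rad/s): [2.57, 2.57, 3.14, 3.14, 3.14, 3.14].

## Interface

Orientations are given as [roll, pitch, yaw] about the fixed x, y, z axes, in that order (R = Rz(yaw) Ry(pitch) Rx(roll)).
In Python, from cell import * gives the robot as it stands.
- The arm moves only by the tool step_arm, never from a script. Its argument "plan" is a list of rows, each a list of 5 numbers: the closure, from -1 (fully open) to 1 (shut), then the shift along the tool's x, y, z in m, then the turn about the tool's z in rad. In form: [[hand, x, y, z, twist], ...]. A call has 1 to 20 rows; each row is the pose to reach, as a shift and turn from the pose commanded when the call began, along the tool's axes at that moment; what a row does not reach only later rows make up. A row lasts 1/8 s, in which the tool goes at most 62.5 mm and 10.7 degrees, less where a joint would pass 70% of its speed; a pose out of reach is approached as far as the arm can. A call with a gripper value outside its range is refused whole. The fingers move at their own pace and stop on an object; "grip_force" is the grip in N (left out, the last holds). Time passes only in rows, so rows that repeat a pose let the fingers close. It gives the time, the measured TCP pose, the force, the opening and the grip force at its end, in the units of the state.
- observe(): the state, without advancing time (a new reading comes with each control period).
- read_camera(name): name is "scene" or "top" or "wrist"; returns a dict with "img" (420x560x3 uint8, red, green, blue), "range_z" (420x560 float32, m along the optical axis (not along the pixel's ray), 0 where there is no reading), "fx", "fy", "cx", "cy" (pixels), "R" (3x3) and "t" (3): a world point X has camera coordinates R X + t; the wrist camera has in their place "T_tool_cam" (4x4, takes a point from camera to tool coordinates, whose origin is the TCP and whose axes are the flange's). Camera axes: x right, y down, z forward; pixel columns grow to the right and rows downward; lengths in m; the calibration is good to about 2 mm. A picture is of the moment at which its call begins: read the wrist's pose just before it.
- hand_in(): hands the job in; it is judged then, once.
The state is a dict: "time": time; "qpos": joint angles; "qvel": joint speeds; "joint_efforts": joint torques, N m; "tool_pos": TCP position; "tool_rot": TCP orientation; "contact_force": force on the tool from outside, world axes, zero at the start; "torque": the same for the moment, N m; "opening": finger opening in m; "grip_force": force on a finger pad.
Only numpy, scipy, OpenCV 4.12 (cv2) and the standard library are available. Lean on these libraries where they do the work, as an engineer would, in place of code of your own. Each camera call takes 0.05 s, during which the arm holds its last target. There are 200 camera calls.

## Task

Swing the photometer's hold-down lever all the way up, then lift the capped glass standard out of its well and hold it in the air in front of the inspection camera: upright, the middle of the glass on the lens axis and 100 mm from the lens, one broad face square to the lens. Finish while still holding it there, steady, with the lever left up; do not let the standard touch the camera or its stand, do not shift the camera, and leave the other labware alone.

Things in the scene. Friction and masses are not known exactly. Their poses are not given: they have to be found in the camera images.
- reader: Bench photometer, fixed: ivory base, x -85 to +135, y +-70 mm, 50 mm high. Origin on the worktop under the well's middle; z up, -x its front (roughly towards the robot). On the base a grey block 60 (x) x 70 (y) mm, top 75 mm above the worktop, with a well 17 (x) x 39 (y) mm, 25 mm deep (floor 50 mm above the worktop).
- standard: Loose glass standard, about 90 g: glass plate 14 (x) x 36 (y) x 46 mm high, grey plastic cap above it 20 (x) x 40 (y) mm, 46 to 70 mm above the underside. Origin at the centre of the underside, z up; the broad glass faces look along +x and -x and are alike. Starts upright in the well, axes as the photometer's, cap top 120 mm above the worktop, cap underside 21 mm above the well block.
- glass_centre (a point): The middle of the standard's glass, 23 mm above its underside on its centre line; axes as the standard's.
- lever (a joint): Hold-down lever angle, rad: 0 = level, reaching forward over the cap, its rubber foot almost on it; grows as the front end rises; 1.57 = straight up, 1.7 = stop, leaning a little back. Friction (0.12 N m, 1 to 2 N at the knob) keeps it where it is left. Starts 0 to 0.25 rad up.
- lever_knob (a point): Centre of the black knob at the lever's free end: a round bar 16 mm in diameter, 24 mm long along the photometer's y; pinched by its two flat ends it turns in the pinch as the lever rises. 150 mm from the pivot; with the lever at 0 it is 50 mm in front (-x) of the well's middle, 130 mm above the worktop. Behind it a steel strip 12 mm wide, 8 mm thick.
- lever_pivot (a point): The lever's hinge axis, along the photometer's y: 100 mm behind (+x) the well's middle, 130 mm above the worktop, between two grey cheeks (x 85 to 115, y +-24 mm, up to 145 mm above the worktop). Axes as the photometer's.
- camera_stand: Inspection camera's stand, fixed: white base plate, x -60 to +190, y +-60 mm, 12 mm thick; aluminium post 20 mm in diameter at x = 165 mm, 262 mm high. Origin on the worktop, under the point 100 mm in front of the lens; z up. The camera on the post looks along -x (roughly towards the robot).
- lens (a point): Centre of the front face of the camera's round lens (38 mm in diameter), 120 to 200 mm above the worktop; axes as the camera stand's: the lens looks level along -x. Behind it the black camera body, 50 x 50 mm across, on a stiff carriage on the post.
- reagent_bottle: Amber bottle, 54 mm in diameter, 110 mm high, bystander; origin at the centre of its underside.
- beaker: Small white beaker, 60 mm in diameter, 55 mm high, bystander; origin at the centre of its underside.
- flask: Conical glass flask, 80 mm in diameter, 113 mm high, bystander; origin at the centre of its underside.
- wash_bottle: White plastic bottle, 64 mm in diameter, 140 mm high, bystander; origin at the centre of its underside.

How it is judged:
On the way, in this order (a step that is already met when the one before it is completed fails the run):
1. the lever is raised while the standard still stands in its well (value of joint lever above 1.35 rad and z of glass_centre in the frame of reader below 0.08 m and horizontal distance between standard and reader below 0.01 m), for 0.2 s.
2. the standard is held clear of the well (z of glass_centre in the frame of reader above 0.105 m and contact force between standard and the fingers above 0.5 N and contact force between standard and reader below 0.1 N), for 0.1 s.
At the end, for the whole second after the job is handed in: Glass centre 80-120 mm before the lens, within 15 mm of its axis sideways and in height; upright and square to the lens within 0.17 rad; held still by the fingers alone (over 1 N, under 0.02 m/s, 0.2 rad/s); lever above 1.35 rad; lens moved under 6 mm, bystanders under 30 mm (x of glass_centre in the frame of lens between -0.12 and -0.08 m and y of glass_centre in the frame of lens between -0.015 and 0.015 m and z of glass_centre in the frame of lens between -0.015 and 0.015 m and angle between standard's own z axis and vertical below 0.17 rad and angle between the x axis of standard and the x axis of lens, either way round below 0.17 rad and contact force between standard and the fingers above 1 N and contact force between standard and reader below 0.1 N and contact force between standard and camera_stand below 0.1 N and linear speed of standard below 0.02 m/s and angular speed of standard below 0.2 rad/s and value of joint lever above 1.35 rad and distance of lens from where it was at the start of the episode below 0.006 m and distance of each of reagent_bottle, beaker, flask, wash_bottle from where it was at the start of the episode below 0.03 m); the arm keeps its last pose, push and grip.
It fails at once if the standard touches the camera or its stand (contact force between standard and camera_stand above 0.3 N).
It fails at once if the reagent bottle is disturbed (moved 30 mm) (distance of reagent_bottle from where it was at the start of the episode above 0.03 m).
It fails at once if the beaker is disturbed (moved 30 mm) (distance of beaker from where it was at the start of the episode above 0.03 m).
It fails at once if the flask is disturbed (moved 30 mm) (distance of flask from where it was at the start of the episode above 0.03 m).
It fails at once if the wash bottle is disturbed (moved 30 mm) (distance of wash_bottle from where it was at the start of the episode above 0.03 m).
It also fails if it takes over 58 s, if anything falls off the work surface, if the arm or the gripper's body presses on something with over 40 N, if the wrist force passes 120 N, or if a joint passes its speed limit or range.

## Working session

There is one attempt and no reset: what is moved stays moved. The work goes in short steps, Python scripts to look and compute and a tool call to move; the robot and the scene stay as the last step left them, time stands still between calls to the robot, and variables do not carry over. Pictures are saved under pics/ and viewed, at most 10 in all, crops included, and the job is handed in when it is done.

Besides the shell and the picture viewer there is one more tool, called as name(argument=value, ...), one argument or row to a line, values as JSON. step_arm: Moves the arm, as the interface text tells. Its arguments: {"type":"object","properties":{"plan":{"type":"array","items":{"type":"array","items":{"type":"number"}}},"grip_force":{"type":"number"}},"required":["plan"]}

```bash
mkdir -p pics; ls; python3 - <<'E'
from cell import *
import cv2, numpy as np
s=observe();print({k:np.round(v,3).tolist() for k,v in s.items()})
for n in("scene","top"):
    c=read_camera(n);np.savez(f"pics/{n}.npz",**c)
    cv2.imwrite(f"pics/{n}.png",c["img"][...,::-1])
    print(n,c["fx"],np.round(c["R"],3).tolist(),np.round(c["t"],3))
try: print(grasp_offset)
except Exception as e: print(e)
E
```

```text
pics
{'time': 0.0, 'qpos': [-1.263, 0.343, 1.525, -0.0, 1.275, -0.146], 'qvel': [0.001, -0.001, 0.0, -0.002, -0.0, 0.0], 'joint_efforts': [0.0, -43.124, -24.422, 0.072, 0.056, -0.0], 'tool_pos': [0.23, -0.471, 0.226], 'tool_rot': [-3.14, -0.0, 0.454], 'contact_force': [-0.59, -0.204, 0.305], 'torque': [-0.005, 0.026, -0.007], 'grip_force': 0.0, 'opening': 0.092}
scene 466.44742107605725 [[0.294, 0.956, 0.011], [0.698, -0.207, -0.685], [-0.653, 0.209, -0.728]] [-0.152 -0.366  1.687]
top 422.60457279618095 [[0.005, -1.0, 0.019], [-0.994, -0.007, -0.109], [0.109, -0.018, -0.994]] [-0.019  0.589  1.377]
0.0188
```

View pics/scene.png

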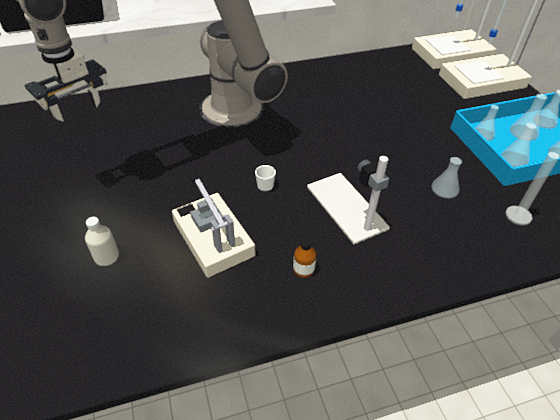

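View pics/top.png

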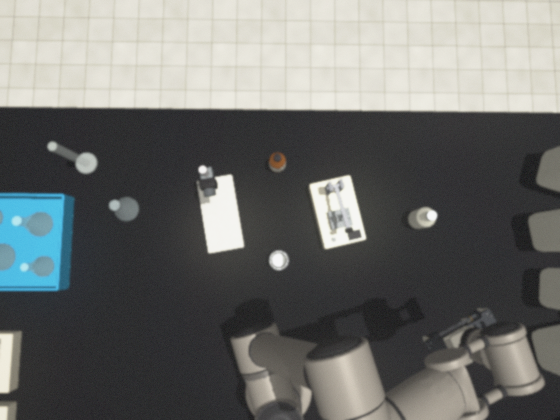

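The scene view shows the photometer around (212,235) with its lever, and the camera stand around (350,205) with the lens near (365,172). The beaker (265,178) and amber bottle (304,262) stand between them. In the top view the photometer is at (337,212) and the stand plate at (221,214).

```bash
cat > h.py <<'E'
import numpy as np, cv2
def load(n):
    return dict(np.load(f"pics/{n}.npz"))
def cloud(c):
    z=c["range_z"]; v,u=np.indices(z.shape)
    P=np.stack([(u-c["cx"])/c["fx"]*z,(v-c["cy"])/c["fy"]*z,z],-1)
    W=(P-c["t"])@c["R"]; W[z==0]=np.nan
    return W
E
python3 - <<'E'
from h import *
for n in("top","scene"):
    c=load(n);W=cloud(c);img=c["img"].astype(int)
    x,y,z=W[...,0],W[...,1],W[...,2]
    print(n)
    def rect(m,name,amin=80):
        m=cv2.morphologyEx(m.astype(np.uint8),cv2.MORPH_OPEN,np.ones((2,2)))
        k,l,st,_=cv2.connectedComponentsWithStats(m)
        for i in range(1,k):
            if st[i,4]>amin:
                p=W[l==i][:,:2]
                (cx,cy),(w,h),a=cv2.minAreaRect((p*1000).astype(np.float32))
                print(name,st[i,4],np.round([cx,cy,w,h,a],1),"z",np.round(np.median(W[l==i][:,2]),4))
    ok=(x>0.25)&(x<0.9)&(abs(y)<0.5)
    rect(ok&(z>0.04)&(z<0.058)&(img.min(-1)>120),"base")
    rect(ok&(z>0.004)&(z<0.02)&(img.min(-1)>120),"plate")
    # tall things
    m=(ok&(z>0.03)).astype(np.uint8)
    k,l,st,_=cv2.connectedComponentsWithStats(m)
    for i in range(1,k):
        if st[i,4]>40:
            p=W[l==i]; print("tall",st[i,4],np.round(p.min(0),3),np.round(p.max(0),3),np.round(np.median(p,0),3))
c=load("scene")["img"]
a=cv2.resize(c[160:280,150:270],None,fx=4,fy=4,interpolation=2)
b=cv2.resize(load("top")["img"][165:255,295:375],(427,480),interpolation=2)
cv2.imwrite("pics/crop1.png",np.hstack([a[:,:370],b])[...,::-1])
E
```

```text
top
base 1972 [ 584.1 -199.4  224.7  150.7   14.3] z nan
plate 2276 [577.2 196.9 249.9 120.4  10. ] z nan
tall 237 [ 0.724 -0.016  0.03 ] [0.776 0.035 0.116] [0.743 0.008 0.077]
tall 451 [0.611 0.187 0.168] [0.696 0.238 0.267] [0.651 0.211 0.211]
tall 2811 [ 0.463 -0.284  0.03 ] [ 0.705 -0.099  0.181] [ 0.581 -0.184  0.051]
tall 90 [0.571 0.484 0.03 ] [0.614 0.5   0.067] [0.592 0.494 0.044]
tall 406 [ 0.534 -0.497  0.032] [ 0.596 -0.438  0.146] [ 0.561 -0.458  0.095]
tall 92 [ 0.397 -0.027  0.031] [0.452 0.032 0.062] [0.42  0.002 0.052]
tall 79 [ 0.25  -0.5    0.301] [ 0.279 -0.44   0.314] [ 0.263 -0.472  0.308]
tall 1889 [ 0.25  -0.499  0.324] [ 0.303 -0.333  0.624] [ 0.268 -0.442  0.573]
tall 2728 [ 0.25  -0.157  0.434] [ 0.302 -0.008  0.759] [ 0.271 -0.089  0.737]
scene
base 87 [399.5  11.1  51.9  70.7  69.1] z 0.0472
base 2074 [ 568.1 -187.1  249.5  159.4   13.6] z nan
base 86 [ 589.7 -475.1   46.4   13.4   86.2] z 0.0445
plate 2545 [583.  199.3 248.6 120.   13.9] z nan
plate 161 [ 688.1 -167.6    7.7  135.    12.7] z 0.0066
tall 2239 [ 0.25  -0.5    0.321] [ 0.305 -0.413  0.561] [ 0.267 -0.467  0.473]
tall 136 [ 0.25  -0.05   0.438] [ 0.258 -0.008  0.493] [ 0.252 -0.026  0.477]
tall 72 [ 0.251 -0.5    0.306] [ 0.277 -0.449  0.314] [ 0.262 -0.476  0.311]
tall 1061 [0.612 0.184 0.03 ] [0.697 0.237 0.267] [0.679 0.209 0.201]
tall 281 [ 0.39 -0.03  0.03] [0.455 0.028 0.063] [ 0.417 -0.     0.047]
tall 156 [0.569 0.478 0.03 ] [0.622 0.5   0.075] [0.597 0.493 0.046]
tall 3871 [ 0.461 -0.286  0.03 ] [ 0.706 -0.101  0.18 ] [ 0.618 -0.2    0.054]
tall 931 [ 0.545 -0.5    0.03 ] [ 0.597 -0.441  0.149] [ 0.581 -0.469  0.093]
tall 572 [ 0.728 -0.021  0.03 ] [0.778 0.032 0.117] [0.762 0.001 0.075]
```

View pics/crop1.png

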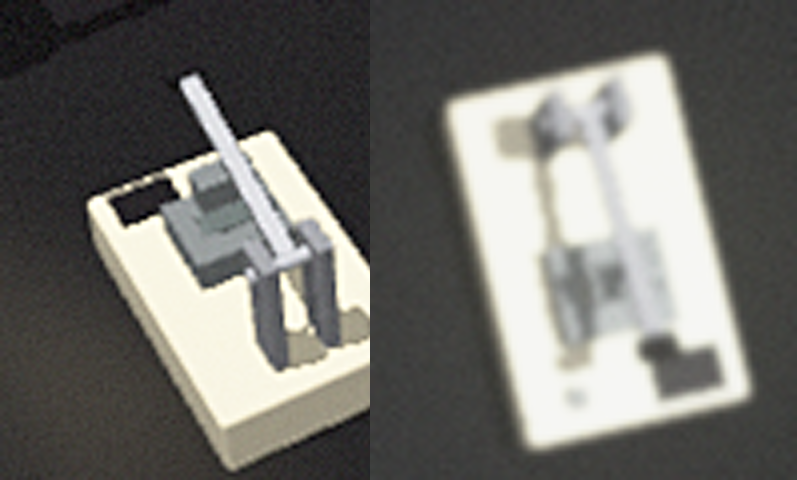

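```bash
cat >> h.py <<'E'
def onplane(c,uv,h):
    uv=np.asarray(uv,float).reshape(-1,2)
    d=np.c_[(uv[:,0]-c["cx"])/c["fx"],(uv[:,1]-c["cy"])/c["fy"],np.ones(len(uv))]@c["R"]
    o=-c["R"].T@c["t"]
    return (o+d*((h-o[2])/d[:,2])[:,None])[:,:2]
E
python3 - <<'E'
from h import *
for n in("top","scene"):
    c=load(n);img=c["img"].astype(int);W=cloud(c)
    x,y,z=W[...,0],W[...,1],W[...,2]
    for name,h,lo,hi in(("base",.05,(300,165),(375,255)),("plate",.012,(190,160),(250,260))):
        if n=="top":
            m=np.zeros(img.shape[:2],np.uint8);m[lo[1]:hi[1],lo[0]:hi[0]]=(img.min(-1)>110)[lo[1]:hi[1],lo[0]:hi[0]]
        else:
            reg=(y<-.08)&(y>-.3) if name=="base" else (y>.08)&(y<.32)
            m=((x>.4)&(x<.8)&reg&(abs(z-h)<.006)&(img.min(-1)>110)).astype(np.uint8)
        k,l,st,_=cv2.connectedComponentsWithStats(m);i=1+np.argmax(st[1:,4])
        cs,_=cv2.findContours((l==i).astype(np.uint8),cv2.RETR_EXTERNAL,cv2.CHAIN_APPROX_NONE)
        p=onplane(c,np.vstack(cs),h)*1000
        (cx,cy),(w,hh),a=cv2.minAreaRect(p.astype(np.float32));print(n,name,np.round([cx,cy,w,hh,a],1))
    m=(x>.4)&(x<.75)&(y<-.08)&(y>-.3)&(z>.135)
    q=W[m]; 
    from numpy.linalg import svd
    s=svd(q-q.mean(0),full_matrices=False)[2][0]; print("lever>135",len(q),q.mean(0).round(4),s.round(3),q.min(0).round(3),q.max(0).round(3))
    m=(x>.4)&(x<.75)&(y<-.08)&(y>-.3)&(z>.11)&(img.max(-1)<70)
    vv,uu=np.nonzero(m);print("knob",[(u,v,*W[v,u].round(3)) for u,v in zip(uu,vv)][:14])
    m=(x>.5)&(x<.75)&(y>.15)&(y<.26)&(z>.09)&(img.max(-1)<90)
    vv,uu=np.nonzero(m); print("cam",[(u,v,*W[v,u].round(3),img[v,u].max()) for u,v in zip(uu,vv)][::8])
E
```

```text
top base [ 583.5 -191.7  225.9  146.5   13.4]
top plate [578.6 199.1 257.  126.7  10.3]
lever>135 309 [ 0.5962 -0.1877  0.1522] [-0.953 -0.231  0.195] [ 0.508 -0.219  0.135] [ 0.674 -0.147  0.181]
knob []
cam [(np.int64(212), np.int64(169), np.float64(0.695), np.float64(0.204), np.float64(0.175), np.int64(87)), (np.int64(200), np.int64(179), np.float64(0.658), np.float64(0.233), np.float64(0.21), np.int64(72)), (np.int64(211), np.int64(179), np.float64(0.658), np.float64(0.2), np.float64(0.215), np.int64(70)), (np.int64(203), np.int64(180), np.float64(0.655), np.float64(0.223), np.float64(0.213), np.int64(68)), (np.int64(211), np.int64(180), np.float64(0.655), np.float64(0.201), np.float64(0.211), np.int64(69)), (np.int64(203), np.int64(181), np.float64(0.653), np.float64(0.224), np.float64(0.209), np.int64(62)), (np.int64(211), np.int64(181), np.float64(0.652), np.float64(0.201), np.float64(0.211), np.int64(71)), (np.int64(202), np.int64(182), np.float64(0.65), np.float64(0.227), np.float64(0.209), np.int64(67)), (np.int64(210), np.int64(182), np.float64(0.649), np.float64(0.203), n
[... 6654 characters left out ...]
 np.int64(182), np.float64(0.693), np.float64(0.224), np.float64(0.2), np.int64(86)), (np.int64(366), np.int64(183), np.float64(0.667), np.float64(0.192), np.float64(0.182), np.int64(26)), (np.int64(364), np.int64(184), np.float64(0.666), np.float64(0.187), np.float64(0.179), np.int64(30)), (np.int64(382), np.int64(184), np.float64(0.694), np.float64(0.219), np.float64(0.196), np.int64(84)), (np.int64(383), np.int64(185), np.float64(0.69), np.float64(0.226), np.float64(0.187), np.int64(87)), (np.int64(372), np.int64(187), np.float64(0.683), np.float64(0.2), np.float64(0.181), np.int64(87)), (np.int64(371), np.int64(191), np.float64(0.673), np.float64(0.207), np.float64(0.155), np.int64(62))]
```

```bash
cat >> h.py <<'E'
def shift(s,X,yaw):
    """tool-frame shift and twist from state s to TCP at X, tool down at yaw"""
    from scipy.spatial.transform import Rotation as Ro
    R=Ro.from_euler("xyz",s["tool_rot"]).as_matrix()
    d=R.T@(np.array(X)-s["tool_pos"]); tw=s["tool_rot"][2]-yaw
    return np.round(np.r_[d,(tw+np.pi)%(2*np.pi)-np.pi],4)
def rd(x,y=0,z=0,o=(.5602,-.1983),yaw=np.deg2rad(13.4)):
    return np.array([o[0]+x*np.cos(yaw)-y*np.sin(yaw),o[1]+x*np.sin(yaw)+y*np.cos(yaw),z])
E
python3 - <<'E'
from h import *
from cell import *
print(rd(-.0455),shift(observe(),rd(-.0455,0,.26),.234))
E
```

```text
[ 0.5159387  -0.20884453  0.        ] [ 0.3721 -0.1108 -0.0336  0.2198]
```

step_arm(
  plan=[
    [-1, 0.05, -0.015, -0.034, 0.05],
    [-1, 0.1, -0.03, -0.034, 0.1],
    [-1, 0.15, -0.045, -0.034, 0.15],
    [-1, 0.2, -0.06, -0.034, 0.22],
    [-1, 0.25, -0.075, -0.034, 0.22],
    [-1, 0.3, -0.09, -0.034, 0.22],
    [-1, 0.34, -0.1, -0.034, 0.22],
    [-1, 0.365, -0.108, -0.034, 0.22],
    [-1, 0.372, -0.111, -0.034, 0.22],
    [-1, 0.372, -0.111, -0.034, 0.22],
    [-1, 0.372, -0.111, -0.034, 0.22],
  ],
)

```text
time: 1.48
tool_pos: [0.5151, -0.2099, 0.2607]
tool_rot: [3.141, 0.0, 0.233]
contact_force: [-0.0, -0.7, 0.6]
opening: 0.0915
grip_force: 0.0
```

```bash
python3 - <<'E'
from h import *
from cell import *
s=observe();print(s["time"],s["tool_pos"],s["tool_rot"])
c=read_camera("wrist")
np.savez("pics/w1.npz",pos=s["tool_pos"],rot=s["tool_rot"],**c)
cv2.imwrite("pics/w1.png",c["img"][...,::-1]);print(c["T_tool_cam"].round(3).tolist(),c["fx"])
E
```

```text
1.475 [ 0.51513665 -0.20987064  0.26071057] [3.14143672e+00 4.22307363e-04 2.32646997e-01]
[[-0.001, -0.963, -0.27, 0.072], [1.0, -0.001, -0.001, -0.001], [0.001, -0.27, 0.963, -0.158], [0.0, 0.0, 0.0, 1.0]] 366.80049256939617
```

View pics/w1.png

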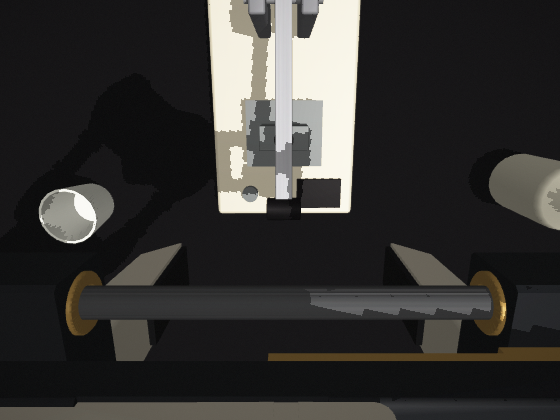

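The wrist view shows the knob at (284,208), with the strip running up to the cheeks at (284,15). The grey block and cap are at (284,135), and the fingertips straddle the knob at (150,300) and (430,300).

```bash
cat >> h.py <<'E'
def wcloud(c):
    from scipy.spatial.transform import Rotation as Ro
    z=c["range_z"]; v,u=np.indices(z.shape)
    P=np.stack([(u-c["cx"])/c["fx"]*z,(v-c["cy"])/c["fy"]*z,z],-1)
    T=c["T_tool_cam"]; P=P@T[:3,:3].T+T[:3,3]
    W=P@Ro.from_euler("xyz",c["rot"]).as_matrix().T+c["pos"]; W[z==0]=np.nan
    return W
def toreader(W,o=(.5602,-.1983),yaw=np.deg2rad(13.4)):
    d=W[...,:2]-np.array(o);c,s=np.cos(yaw),np.sin(yaw)
    return np.stack([d[...,0]*c+d[...,1]*s,-d[...,0]*s+d[...,1]*c,W[...,2]],-1)
E
python3 - <<'E'
from h import *
c=load("w1");L=toreader(wcloud(c))*1000
def st(n,m): q=L[m]; q=q[~np.isnan(q[:,0])];print(n,len(q),np.percentile(q,[2,50,98],axis=0).round(1).tolist())
z=L[...,2];v,u=np.indices(z.shape)
st("knob",(z>135)&(v>198)&(v<222)&(u>260)&(u<308))
st("strip",(z>135)&(v>40)&(v<195)&(u>270)&(u<298))
m=(z>135)&(v>40)&(v<195)&(u>270)&(u<298);q=L[m];print("strip z(x)",np.polyfit(q[:,0],q[:,2],1),"y(x)",np.polyfit(q[:,0],q[:,1],1))
st("block",(abs(z-75)<4)&(v>90)&(v<170)); st("cap",(abs(z-120)<5)&(v>90)&(v<180))
st("base",(abs(z-50)<4)&(v<215))
for r in(30,60,90,180,205):
    q=L[r][(abs(z[r]-50)<5)];print(r,q[:,1].min().round(1),q[:,1].max().round(1),np.median(q[:,0]).round(1),np.median(q[:,2]).round(1))
E
```

```text
knob 711 [[-53.3, -10.0, 168.8], [-44.8, 1.9, 173.3], [-39.0, 13.0, 175.3]]
strip 2620 [[-33.9, -3.9, 142.2], [15.8, 1.8, 154.8], [65.6, 7.4, 167.6]]
strip z(x) [ -0.25125932 158.84671882] y(x) [-0.00211543  1.78357225]
block 3047 [[-30.4, -33.2, 73.3], [5.6, -6.8, 74.9], [27.8, 35.8, 76.4]]
cap 824 [[-10.8, -18.0, 117.1], [-1.0, -5.2, 119.9], [8.8, 21.3, 121.3]]
base 21358 [[-80.6, -67.1, 47.8], [36.1, -7.1, 49.9], [111.3, 70.4, 53.2]]
30 -67.1 70.4 90.7 50.0
60 -67.4 71.5 64.9 49.7
90 -66.8 71.1 38.0 49.7
180 -236.3 70.4 -49.7 50.5
205 -237.9 251.4 -76.1 50.6
```

```bash
sed -i 's/(.5602,-.1983)/(.5588,-.1968)/' h.py; python3 - <<'E'
from h import *
from cell import *
print(shift(observe(),rd(-.0455,0,.147),.234))
for t in np.arange(.346,1.6,.1): print(round(t,2),(.1455-.15*np.cos(t)).round(3),-(.15*np.sin(t)-.0365).round(3))
E
```

```text
[-0.     -0.0027  0.1138 -0.0016]
0.35 0.004 -0.014
0.45 0.01 -0.028
0.55 0.017 -0.041
0.65 0.026 -0.054
0.75 0.035 -0.065
0.85 0.046 -0.076
0.95 0.058 -0.085
1.05 0.07 -0.093
1.15 0.084 -0.1
1.25 0.098 -0.106
1.35 0.112 -0.11
1.45 0.127 -0.112
1.55 0.142 -0.113
```

step_arm(
  plan=[
    [-1, 0, -0.003, 0.03, 0],
    [-1, 0, -0.003, 0.06, 0],
    [-1, 0, -0.003, 0.09, 0],
    [-1, 0, -0.003, 0.114, 0],
    [-1, 0, -0.003, 0.114, 0],
    [0.2, 0, -0.003, 0.114, 0],
    [1, 0, -0.003, 0.114, 0],
    [1, 0, -0.003, 0.114, 0],
    [1, 0, -0.003, 0.114, 0],
    [1, 0, -0.003, 0.114, 0],
    [1, 0, -0.003, 0.114, 0],
    [1, 0, -0.003, 0.114, 0],
  ],
  grip_force=12,
)

```text
time: 3.02
tool_pos: [0.5153, -0.2066, 0.1468]
tool_rot: [3.14, -0.0, 0.234]
contact_force: [2.6, -14.1, -0.4]
opening: 0.0268
grip_force: 7.2
```

step_arm(
  plan=[
    [1, 0, 0.0015, 0, 0],
    [1, 0, 0.0015, 0, 0],
    [1, 0, 0.0015, 0, 0],
  ],
)

```text
time: 3.4
tool_pos: [0.5157, -0.2081, 0.1469]
tool_rot: [3.14, -0.0, 0.234]
contact_force: [0.7, -3.7, 0.1]
opening: 0.0237
grip_force: 12.0
```

step_arm(
  plan=[
    [1, 0.004, 0, -0.014, 0],
    [1, 0.01, 0, -0.028, 0],
    [1, 0.017, 0, -0.041, 0],
    [1, 0.026, 0, -0.054, 0],
    [1, 0.035, 0, -0.065, 0],
    [1, 0.046, 0, -0.076, 0],
    [1, 0.058, 0, -0.085, 0],
    [1, 0.07, 0, -0.093, 0],
    [1, 0.084, 0, -0.1, 0],
  ],
)

```text
time: 4.53
tool_pos: [0.5972, -0.1886, 0.2473]
tool_rot: [3.141, 0.001, 0.233]
contact_force: [-0.3, -6.7, -0.8]
opening: 0.0241
grip_force: 12.0
```

step_arm(
  plan=[
    [1, 0.014, 0, -0.006, 0],
    [1, 0.028, 0, -0.01, 0],
    [1, 0.043, 0, -0.012, 0],
    [1, 0.058, 0, -0.013, 0],
    [1, 0.064, 0, -0.013, 0],
    [1, 0.064, 0, -0.013, 0],
    [1, 0.064, 0, -0.013, 0],
  ],
)

```text
time: 5.4
tool_pos: [0.6599, -0.1736, 0.2607]
tool_rot: [3.14, -0.002, 0.234]
contact_force: [1.9, -4.5, 4.9]
opening: 0.0238
grip_force: 12.0
```

step_arm(
  plan=[
    [1, 0.005, 0, 0, 0],
    [1, 0.01, 0, 0, 0],
    [1, 0.01, 0, 0, 0],
    [0.3, 0.01, 0, 0, 0],
    [-0.5, 0.01, 0, 0, 0],
    [-1, 0.01, 0, 0, 0],
    [-1, 0.01, 0, 0, 0],
    [-1, 0.01, 0, 0, 0],
    [-1, 0.01, 0, -0.03, 0],
    [-1, 0.01, 0, -0.06, 0],
    [-1, 0.01, 0, -0.08, 0],
  ],
)

```text
time: 6.78
tool_pos: [0.6693, -0.171, 0.3416]
tool_rot: [3.14, -0.002, 0.234]
contact_force: [0.6, 0.2, 0.4]
opening: 0.0911
grip_force: 0.0
```

```bash
python3 - <<'E'
from h import *
from cell import *
s=observe();print(s["time"],s["tool_pos"],s["opening"]);print(shift(s,rd(-.02,-.0015,.27),.234))
c=read_camera("scene");np.savez("pics/s2.npz",**c)
W=cloud(c);x,y,z=np.moveaxis(W,-1,0)
L=toreader(W)*1000
m=(abs(L[...,1])<9)&(L[...,0]>70)&(L[...,0]<140)&(z>.15)&(z<.295);q=L[m];print(len(q),np.percentile(q,[2,50,98],axis=0).round(1).tolist())
E
```

```text
6.775 [ 0.66934148 -0.1709792   0.34156094] 0.0911275272718364
[-0.1336  0.0009  0.0713 -0.0002]
264 [[99.9, -8.4, 152.0], [108.3, -2.8, 232.5], [116.4, 7.4, 290.7]]
```

step_arm(
  plan=[
    [-1, -0.04, 0.001, 0, 0],
    [-1, -0.09, 0.001, 0, 0],
    [-1, -0.134, 0.001, 0.02, 0],
    [-1, -0.134, 0.001, 0.06, 0],
    [-1, -0.134, 0.001, 0.071, 0],
    [-1, -0.134, 0.001, 0.071, 0],
    [-1, -0.134, 0.001, 0.071, 0],
  ],
)

```text
time: 7.7
tool_pos: [0.5401, -0.2031, 0.2699]
tool_rot: [3.14, -0.002, 0.234]
contact_force: [-0.0, -0.5, -0.7]
opening: 0.0919
grip_force: 0.0
```

```bash
python3 - <<'E'
from h import *
from cell import *
s=observe();print(s["time"],s["tool_pos"],s["tool_rot"])
c=read_camera("wrist")
np.savez("pics/w2.npz",pos=s["tool_pos"],rot=s["tool_rot"],**c)
cv2.imwrite("pics/w2.png",c["img"][...,::-1])
L=toreader(wcloud(c|dict(pos=s["tool_pos"],rot=s["tool_rot"])))*1000
z=L[...,2]
for n,h in(("cap",120),("block",75)):
    m=((abs(z-h)<5)&(abs(L[...,0])<40)&(abs(L[...,1])<42)).astype(np.uint8)
    q=L[m>0];print(n,len(q),np.percentile(q,[0.5,50,99.5],axis=0).round(1).tolist(),np.round(cv2.minAreaRect(q[:,:2].astype(np.float32)),1) if 0 else cv2.minAreaRect(q[:,:2].astype(np.float32)))
print(shift(s,rd(0,-.0015,.089),.234))
E
```

```text
7.7 [ 0.54010681 -0.20311822  0.26986913] [ 3.14007649e+00 -1.64728407e-03  2.34393464e-01]
cap 1127 [[-9.4, -19.4, 116.0], [0.8, 0.2, 119.9], [10.0, 19.8, 121.8]] ((0.10741519927978516, -0.07898521423339844), (19.84019660949707, 40.08431625366211), 0.3194858431816101)
block 3194 [[-29.5, -34.8, 72.8], [9.9, -0.6, 74.9], [29.7, 34.7, 76.9]] ((0.018838882446289062, -0.05738067626953125), (70.00164794921875, 59.46540451049805), 89.88227844238281)
[ 0.0194 -0.0006  0.1809  0.0004]
```

View pics/w2.png

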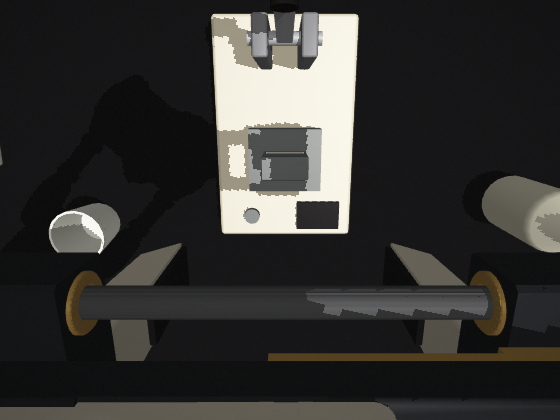

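The lever stands up, leaving the cap uncovered at (285,165), centred in the block. The reader frame checks within 0.2 mm. Next I descend and grip the cap.

step_arm(
  plan=[
    [-1, 0.01, -0.001, 0.03, 0],
    [-1, 0.0195, -0.001, 0.07, 0],
    [-1, 0.0195, -0.001, 0.11, 0],
    [-1, 0.0195, -0.001, 0.145, 0],
    [-1, 0.0195, -0.001, 0.17, 0],
    [-1, 0.0195, -0.001, 0.18, 0],
    [-1, 0.0195, -0.001, 0.18, 0],
    [0.1, 0.0195, -0.001, 0.18, 0],
    [1, 0.0195, -0.001, 0.18, 0],
    [1, 0.0195, -0.001, 0.18, 0],
    [1, 0.0195, -0.001, 0.18, 0],
    [1, 0.0195, -0.001, 0.18, 0],
  ],
  grip_force=15,
)

```text
time: 9.25
tool_pos: [0.5578, -0.1975, 0.0888]
tool_rot: [3.141, -0.0, 0.234]
contact_force: [-0.3, 0.7, 0.3]
opening: 0.0461
grip_force: 0.0
```

step_arm(
  plan=[
    [1, 0, 0, 0, 0],
    [1, 0, 0, 0, 0],
    [1, 0, 0, 0, 0],
    [1, 0, 0, 0, 0],
  ],
)

```text
time: 9.75
tool_pos: [0.5578, -0.1975, 0.0887]
tool_rot: [3.141, -0.0, 0.234]
contact_force: [0.2, 1.0, 0.8]
opening: 0.0399
grip_force: 15.0
```

step_arm(
  plan=[
    [1, 0, 0, -0.005, 0],
    [1, 0, 0, -0.015, 0],
    [1, 0, 0, -0.03, 0],
    [1, 0, 0, -0.05, 0],
    [1, 0, 0, -0.07, 0],
    [1, 0, 0, -0.09, 0],
    [1, 0, 0, -0.11, 0],
    [1, 0, 0, -0.118, 0],
    [1, 0, 0, -0.118, 0],
    [1, 0, 0, -0.118, 0],
  ],
  grip_force=25,
)

```text
time: 11.0
tool_pos: [0.5574, -0.1973, 0.206]
tool_rot: [-3.141, 0.001, 0.234]
contact_force: [0.3, -0.6, -0.8]
opening: 0.0396
grip_force: 25.0
```

```bash
python3 - <<'E'
from h import *
from cell import *
s=observe();print(s["time"],s["tool_pos"],s["opening"],s["grip_force"],s["contact_force"])
o=(.5151,.1868);yw=np.deg2rad(10.4)
print(shift(s,rd(-.06,0,.207,o,yw),yw), "final",shift(s,rd(0,0,.207,o,yw),yw))
for n in("scene","top"):
    c=read_camera(n);np.savez(f"pics/{n}3.npz",**c)
    L=toreader(cloud(c),o,yw)*1000;x,y,z=np.moveaxis(L,-1,0)
    img=c["img"].astype(int)
    def st(t,m): q=L[m];print(n,t,len(q),np.percentile(q,[1,10,50,90,99],axis=0).round(1).tolist() if len(q) else 0)
    B=(abs(y)<60)
    st("lens",B&(x>92)&(x<108)&(z>150)&(z<240))
    st("body",B&(x>112)&(x<150)&(z>150)&(z<240)&(img.max(-1)<110))
    st("bodytop",B&(x>118)&(x<145)&(abs(y)<18)&(z>190)&(z<240))
    st("posttop",B&(z>255)&(z<275)&(x>140))
E
```

```text
11.0 [ 0.5574244  -0.19727972  0.20596914] 0.039608448435132275 24.99974548816681 [ 0.26668592 -0.59555638 -0.83087379]
[-0.0121 -0.3866 -0.0007  0.0523] final [ 0.0478 -0.3834 -0.0008  0.0523]
scene lens 46 [[97.5, -19.7, 183.4], [100.0, -17.5, 193.5], [103.4, -9.7, 206.4], [107.5, 4.7, 211.3], [107.8, 12.4, 213.0]]
scene body 275 [[118.7, -26.1, 170.7], [123.4, -24.9, 179.3], [136.3, -20.0, 211.6], [148.2, 5.3, 217.8], [149.8, 17.1, 219.4]]
scene bodytop 87 [[119.6, -16.7, 213.6], [123.2, -13.5, 214.9], [131.9, -0.6, 217.1], [142.7, 13.7, 218.8], [144.6, 17.1, 219.5]]
scene posttop 60 [[155.4, -9.8, 255.8], [158.5, -8.0, 257.8], [166.4, -1.5, 263.5], [172.6, 6.3, 265.6], [175.0, 9.6, 267.0]]
top lens 49 [[100.5, -15.8, 178.3], [100.6, -12.3, 184.8], [102.2, 1.2, 200.4], [106.6, 15.8, 208.2], [107.7, 19.0, 210.5]]
top body 200 [[114.2, -22.7, 185.6], [119.6, -18.2, 202.1], [130.9, 0.9, 212.4], [145.0, 20.2, 216.5], [148.4, 25.0, 218.7]]
top bodytop 124 [[118.3, -17.2, 196.2], [120.7, -14.0, 204.7], [130.4, 0.5, 212.7], [141.8, 14.8, 216.2], [144.9, 17.6, 218.7]]
top posttop 42 [[156.5, -7.2, 255.5], [158.8, -4.1, 257.8], [166.0, 1.7, 260.8], [173.2, 9.0, 263.8], [174.5, 11.0, 265.8]]
```

step_arm(
  plan=[
    [1, 0, -0.01, 0, 0],
    [1, 0, -0.035, 0, 0],
    [1, 0, -0.075, 0, 0],
    [1, 0, -0.115, 0, 0.01],
    [1, 0, -0.155, 0, 0.02],
    [1, 0, -0.195, 0, 0.03],
    [1, 0.005, -0.235, 0, 0.04],
    [1, 0.01, -0.275, 0, 0.052],
    [1, 0.02, -0.31, 0, 0.052],
    [1, 0.03, -0.34, 0, 0.052],
    [1, 0.038, -0.362, 0, 0.052],
    [1, 0.045, -0.377, 0, 0.052],
    [1, 0.048, -0.383, 0, 0.052],
    [1, 0.048, -0.383, 0, 0.052],
    [1, 0.048, -0.383, 0, 0.052],
    [1, 0.048, -0.383, 0, 0.052],
  ],
)

```text
time: 13.1
tool_pos: [0.5158, 0.1856, 0.2068]
tool_rot: [3.141, 0.0, 0.181]
contact_force: [0.7, -0.4, -0.9]
opening: 0.0399
grip_force: 25.0
```

```bash
python3 - <<'E'
from h import *
from cell import *
s=observe();print(s["time"],s["tool_pos"],s["tool_rot"],s["opening"],s["grip_force"],s["contact_force"])
o=(.5151,.1868);yw=np.deg2rad(10.4)
print(shift(s,rd(0,0,.206,o,yw),yw))
c=read_camera("scene");np.savez("pics/s4.npz",**c);d=c
L=toreader(cloud(c),o,yw)*1000;x,y,z=np.moveaxis(L,-1,0)
for t,m in(("std",(abs(x)<30)&(abs(y)<30)&(z>140)&(z<225)),("lens",(x>92)&(x<108)&(abs(y)<30)&(z>150)&(z<240)),("bodytop",(x>118)&(x<145)&(abs(y)<18)&(z>190)&(z<240))):
    q=L[m];print(t,len(q),np.percentile(q,[1,10,50,90,99],axis=0).round(1).tolist() if len(q) else 0)
L=toreader(cloud(c))*1000;m=(abs(L[...,1])<10)&(L[...,0]>70)&(L[...,0]<140)&(L[...,2]>150);q=L[m];print("lever",np.polyfit(q[:,2],q[:,0],1),q.max(0))
cv2.imwrite("pics/s4.png",cv2.resize(c["img"][90:250,240:440],(800,640))[:600,:,::-1])
E
```

```text
13.1 [0.51583953 0.18556879 0.20676154] [3.14140782e+00 7.94148457e-07 1.80858460e-01] 0.03985623188990679 24.999969005584717 [ 0.66734879 -0.44871942 -0.86962154]
[-0.0005 -0.0013  0.0008 -0.0007]
std 212 [[-4.8, -28.3, 171.0], [3.6, -21.1, 178.1], [6.9, -5.5, 199.1], [10.2, 14.7, 221.3], [12.2, 27.0, 224.9]]
lens 45 [[97.3, -19.3, 184.0], [100.0, -17.1, 191.0], [103.5, -11.9, 207.6], [106.4, 5.2, 210.1], [107.6, 9.9, 211.8]]
bodytop 86 [[118.1, -17.3, 213.2], [123.1, -13.9, 214.9], [131.1, -1.4, 216.7], [142.6, 12.6, 218.0], [144.2, 16.5, 219.9]]
lever [7.48710292e-02 9.10293108e+01] [117.57550802   9.94905176 291.77210271]
```

View pics/s4.png

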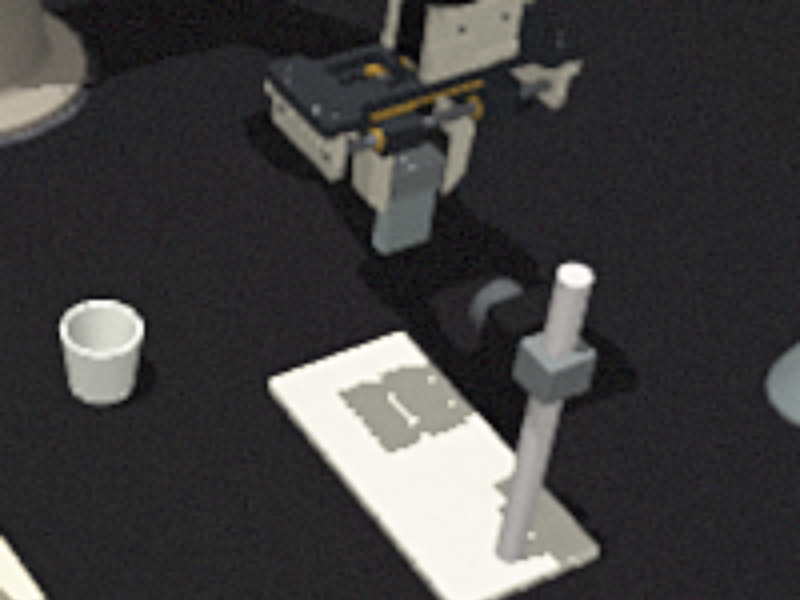

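The picture shows the standard upright in the fingers, with cap at (415,175) and glass at (405,220), facing the lens at (495,300). The measured glass back face is at x = +7 mm, its underside is about 170 mm up, the lens height is about 190 mm, and the lever is at about 1.65 rad. All are inside tolerance.

```bash
python3 - <<'E'
from cell import *
print(hand_in())
E
```

```text
the job is handed in; nothing more can be done
None
```

The job is handed in with the lever up at about 1.65 rad and the standard held steady and upright in front of the camera, glass centre within a few millimetres of the lens axis and 100 mm from the lens by my measurements; the hand-in gave no verdict.

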